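Pin the linkage joint of the kit robot arm

TASK

Fit the pivot pin of the kit's linkage: lift the long pin out of the plywood rack, feel for the hole and thread the pin down through the fork's upper cheek, the link's eye and the fork's lower cheek until its flange sits fully home on the upper cheek, then let go. Press it in by hand rather than letting it drop, and do not force it: some 25 N of push is plenty, and the contact forces on the joint, added together, must stay under 60 N. Leave the short pin, breadboard, kit box and screwdriver where they are.

Things in the scene. Friction and masses are not known exactly. Their poses are not given: they have to be found in the camera images.
- pin: Long steel pivot pin, about 80-110 g, upright, hanging by its flange in one of the rack's holes. Origin: centre of flange underside; z up along the pin. Above: flange 26 mm diameter x 6 mm, then round grip stem 16 mm diameter up to 46 mm above origin. Below: shank 12 mm diameter, 58 mm long, its last 8 mm a cone tapering to a flat nose 6 mm wide.
- pin_tip (a point): The centre of the long pin's nose, 58 mm below pin along its axis.
- plate: Black base plate 200 x 90 x 8 mm, fixed to the table, x along its length; origin: centre of its underside. On it stands the grey fork frame, fork at the -x end, nothing on it above 93 mm over the table. The fork: two level cheeks 46 x 40 x 8 mm with a 10 mm web at their -x edge. The frame is clamped in lengthwise slots and does not shift under working forces.
- slot_end (a point): Fixed on the plate, axes as the plate's, level with the upper cheek's top face, 93 mm above the table: the near end of the clamping slots' adjustment. The frame was clamped by eye: the vertical axis of the cheek holes lies 5 to 31 mm from this point along plate +x (none along y); where is not measured and must be seen or felt. Cheek holes: 14.5 mm diameter, 1 mm chamfer on top.
- eye_level (a point): Fixed on the plate below slot_end, 77 mm above the table: height of the top face of the link's eye (10 mm thick, 28 mm square, hole 14.5 mm, chamfered). The aluminium link comes from a post 105 mm from the fork's holes along plate +x; its stiff hinge leaves the eye 2 to 3.5 mm off the cheek holes' axis towards plate +y, until the pin's cone pushes it into line (about 8 N sideways).
- low_level (a point): Fixed on the plate below slot_end, 59 mm above the table: height of the lower cheek's top face (8 mm thick, hole 14.5 mm diameter in line with the upper cheek's hole). Below it is free space to the frame's foot, 16 mm above the table. Once the eye is wedged over, the pin slides on with a steady drag of about 3 to 11 N until its flange meets the upper cheek.
- rack: Fixed plywood pin rack, 56 (x) x 150 (y) mm, 75 mm tall, origin at the centre of its underside. Two 16 mm holes through its 10 mm top board, at y = -35 and +35 mm; the space beneath is open. The pins' flanges lie on its top face.
- short_pin: The wrong pin, in the rack's other hole: steel, flange 20 mm diameter, grip stem 12 mm diameter reaching only 28 mm above the flange's underside (its origin), shank 10 mm diameter and 30 mm long. Leave it.
- breadboard: White breadboard 55 x 165 x 9 mm lying loose on the table; origin at the centre of its underside. Leave it.
- kit_box: Small cardboard box 85 x 110 x 30 mm lying loose on the table; origin at the centre of its underside. Leave it.
- screwdriver: Screwdriver lying loose on the table, about 200 mm long. Leave it.
Not all that is in view belongs to the job. Of the things like the plate, leave any that is blue; of the rest the smaller one is meant.

How it is judged (in metres and radians):
On the way, in this order (a step that is already met when the one before it is completed fails the run):
1. the long pin is lifted clear of the rack, its flange 55 mm or more above the rack's top (z of pin in the frame of rack above 0.13 m), for 0.1 s.
2. the pin's nose is in the upper cheek's hole, 10 mm or more below the cheek's top face (z of pin_tip in the frame of slot_end below -0.01 m and x of pin_tip in the frame of slot_end between 0.002 and 0.034 m and y of pin_tip in the frame of slot_end between -0.006 and 0.006 m and angle between pin's own z axis and vertical below 0.2 rad), for 0.1 s.
At the end, for the whole second after the job is handed in: The long pin stands upright (within 3.5 degrees) through both cheeks and the link's eye, its flange on the upper cheek with a gap under 2 mm, released and at rest (z of pin in the frame of slot_end between -0.003 and 0.002 m and x of pin in the frame of slot_end between 0.002 and 0.034 m and y of pin in the frame of slot_end between -0.006 and 0.006 m and angle between pin's own z axis and vertical below 0.06 rad and linear speed of pin below 0.01 m/s); the robot touches nothing.
It fails at once if the joint (fork, link or plate) is pressed with more than 60 N in all, by the pin or by the robot itself (contact force between any of pin, the arm, the fingers and plate above 60 N).
It fails at once if the pin is dropped into the fork (faster than 0.3 m/s with its nose in the upper cheek) (linear speed of pin above 0.3 m/s and z of pin_tip in the frame of slot_end below -0.005 m and x of pin_tip in the frame of slot_end between 0.002 and 0.034 m and y of pin_tip in the frame of slot_end between -0.006 and 0.006 m).
It fails at once if the short pin, breadboard, kit box or screwdriver is moved by more than 20 mm (distance of any of short_pin, breadboard, kit_box, screwdriver from where it was at the start of the episode above 0.02 m).
It also fails if it takes over 67 s, if anything falls off the work surface, if the arm or the gripper's body presses on something with over 40 N, if the wrist force passes 120 N, or if a joint passes its speed limit or range.

ROBOT

A 6-joint arm with a two-finger parallel gripper is mounted at the origin on the work surface. World frame = base frame: x ahead of the robot, y to its left, z up, the work surface at z = 0. Lengths are in mm, angles in rad, forces in N, time in s.
With the tool pointing down it reaches from about 375 to 825 mm from the base axis. Payload 5.5 kg.
Tool frame: the origin (TCP) lies on the mounting face of the last link; the fingertips stand manip.nose_length ahead of it and the grasp point (between the pads) lies 155 mm ahead of it (manip.nose_length is the distance from the TCP to the fingertips, in mm); z points along the fingers, y is the line along which they close (so a half turn about z gives the same grasp; the last joint's range is limited). The gripper opens to 85 mm and grips with 20 to 120 N. Pads are 22 mm wide; open, the fingers measure 114 mm over their backs; the gripper's body (76 mm by 85 mm) begins 54 mm behind the grasp point. The pads swing forward as they close: fully open they stand 13 mm farther back than shut.
Start: joints at [0, 0.314, -0.047, 1.21, 0, 1.571], TCP at [599.996, 0, 404.699] pointing down, gripper open.
Joint ranges: [-2.67, 2.67], [-0.69, 1.73], [-1.03, 1.25], [-2.08, 2.16], [-1.42, 1.45], [-3.14, 3.14]. Speed limits (rad/s): [2.39, 2.39, 3.01, 3.14, 3.14, 3.14].

INTERFACE

Orientations are given as [roll, pitch, yaw] about the fixed x, y, z axes, in that order (R = Rz(yaw) Ry(pitch) Rx(roll)).
In Python, from station import manip gives the robot as it stands.
- The arm moves only by the tool jog_arm, never from a script. Its argument "deltas" is one flat list of numbers, 4 for each row, row after row: the shift along the tool's x, y, z in mm, then the turn about the tool's z in degrees. In form: [dx, dy, dz, yaw, dx, dy, dz, yaw, ...]. A call has 1 to 20 rows; each row is the pose to reach, as a shift and turn from the pose commanded when the call began, along the tool's axes at that moment; what a row does not reach only later rows make up. A row lasts 1/8 s, in which the tool goes at most 62.5 mm and 10.7 degrees, less where a joint would pass 70% of its speed; a pose out of reach is approached as far as the arm can. A call with a gripper value outside its range is refused whole. "grip" is the opening, from -1 (shut) to 1 (fully open), so that 0 is half open, set as the call begins (left out, the last holds). The fingers move at their own pace and stop on an object; "newtons" is the grip in N (left out, the last holds). Time passes only in rows, so rows that repeat a pose let the fingers close. It gives the time, the measured TCP pose, the force, the opening and the grip force at its end, in the units of the state.
- manip.observe(): the state, without advancing time (a new reading comes with each control period).
- manip.capture(name): name is "scene" or "side" or "wrist"; returns the picture (420x560x3 uint8, red, green, blue); there is no depth.
- manip.camera_info(name): a dict with "mtx" (3x3 intrinsics, pixels), "k1" (the pictures are not rectified: a ray, as slopes to the right and down, at radius r is drawn at 1 + k1 r^2 times it, then the intrinsics apply), "xyz" and "orientation" of the camera in the world; the wrist camera has in their place "tool_from_camera" (4x4, takes a point from camera to tool coordinates, whose origin is the TCP and whose axes are the flange's). Camera axes: x right, y down, z forward; pixel columns grow to the right and rows downward; lengths in mm; the calibration is good to about 2 mm. A picture is of the moment at which its call begins: read the wrist's pose just before it. camera_info takes no time and is no camera call.
- manip.hand_in(): hands the job in; it is judged then, once.
The state is a dict: "time_s": time; "joint_positions": joint angles; "dq": joint speeds; "joint_efforts": joint torques, N m; "eef_pos": TCP position; "orientation": TCP orientation; "wrist_force": force on the tool from outside, world axes, zero at the start; "moment": the same for the moment, N m; "width": opening from 0.0 (shut) to 1.0 (fully open); "gripper_force": force on a finger pad.
Only numpy, scipy, OpenCV 4.12 (cv2) and the standard library are available. Lean on these libraries where they do the work, as an engineer would, in place of code of your own. Each camera call takes 0.05 s, during which the arm holds its last target. There are 200 camera calls.

## Working session

There is one attempt and no reset: what is moved stays moved. The work goes in short steps, Python scripts to look and compute and a tool call to move; the robot and the scene stay as the last step left them, time stands still between calls to the robot, and variables do not carry over. Pictures are saved under pics/ and viewed, at most 10 in all, crops included, and the job is handed in when it is done.

Besides the shell and the picture viewer there is one more tool, called by a JSON object that holds its "method" and its "body", one argument or row to a line. jog_arm: Moves the arm, as the interface text tells. Its arguments: {"type":"object","properties":{"deltas":{"type":"array","items":{"type":"number"}},"grip":{"type":"number"},"newtons":{"type":"number"}},"required":["deltas"]}

```bash
mkdir -p pics; python3 - <<'E'
from station import manip
import cv2,numpy as np
print(manip.nose_length, manip.observe())
for n in("scene","side","wrist"):
    im=manip.capture(n); cv2.imwrite(f"pics/{n}0.png",im[:,:,::-1]); print(n,manip.camera_info(n))
E
```

```text
173.4 {'time_s': 0.0, 'joint_positions': array([ 3.01526211e-05,  3.14201495e-01, -4.80744771e-02,  1.21017310e+00,
       -3.66849433e-06,  1.57078938e+00]), 'dq': array([-6.05105608e-04,  1.07176043e-03,  5.96931800e-04, -2.35051963e-04,
        7.17486960e-04,  8.76439695e-05]), 'joint_efforts': array([ 1.69644722e-03, -5.39594257e+01,  3.39749372e+01,  1.94567809e-02,
        9.49871333e-05,  6.01428906e-05]), 'eef_pos': array([5.99723332e+02, 1.75054426e-02, 4.03851028e+02]), 'orientation': array([-3.13993991e+00,  3.65700373e-06,  1.57083343e+00]), 'wrist_force': array([ 0.44188983, -0.14035935,  1.05961307]), 'moment': array([0.03695292, 0.0091573 , 0.031457  ]), 'gripper_force': 0.0, 'width': 0.9993006641672924}
scene {'mtx': array([[463.46205946,   0.        , 287.31200441],
       [  0.        , 463.46205946, 205.31810891],
       [  0.        ,   0.        ,   1.        ]]), 'k1': -0.019445109830609215, 'xyz': array([1333.95800764,  340.18385978, 1078.4581486 ]), 'orientation': array([-2.40662535, -0.01028769,  1.96255231])}
side {'mtx': array([[520.58048194,   0.        , 278.01930499],
       [  0.        , 520.58048194, 211.14584403],
       [  0.        ,   0.        ,   1.        ]]), 'k1': 0.018950851962167427, 'xyz': array([ 371.94670322, -731.76502522, 1026.61599399]), 'orientation': array([-2.46878603e+00,  3.39800755e-04, -1.62258758e-01])}
wrist {'mtx': array([[311.62777008,   0.        , 272.84488915],
       [  0.        , 311.62777008, 209.75274661],
       [  0.        ,   0.        ,   1.        ]]), 'k1': -0.05174069720151725, 'tool_from_camera': array([[ 2.08761444e-04, -9.58407328e-01, -2.85403836e-01,
         7.19307829e+01],
       [ 9.99999876e-01,  3.29376518e-04, -3.74611119e-04,
        -1.78088929e-01],
       [ 4.53035364e-04, -2.85403722e-01,  9.58407278e-01,
         3.08497697e+01],
       [ 0.00000000e+00,  0.00000000e+00,  0.00000000e+00,
         1.00000000e+00]])}
```

View pics/scene0.png

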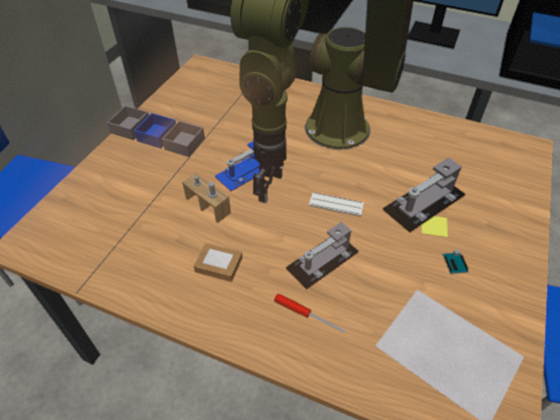

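View pics/side0.png

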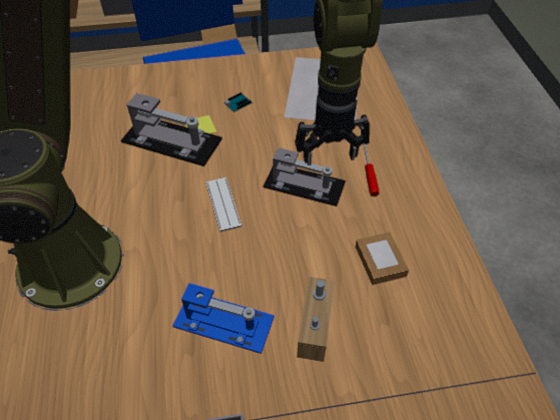

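View pics/wrist0.png

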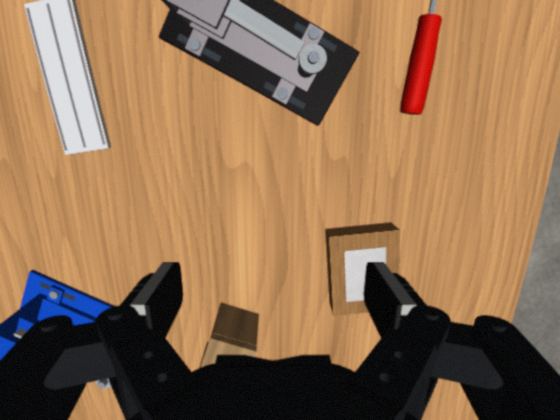

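The side view shows the rack at about (315,318), with the long pin's stem top near (320,285) and the short one near (315,322). The smaller black plate has corners near (264,184), (277,159), (345,180) and (337,202), and its fork is at (285,157). The other black plate at (170,140) is larger, and the blue one is at (223,317).

```bash
cat > h.py <<'E'
from station import manip
import cv2,numpy as np
from scipy.spatial.transform import Rotation as Ro
def cam(n,st=None):
    c=manip.camera_info(n)
    if n=="wrist":
        T=np.eye(4);T[:3,:3]=Ro.from_euler('xyz',st['orientation']).as_matrix();T[:3,3]=st['eef_pos']
        T=T@c['tool_from_camera'];return c,T[:3,:3],T[:3,3]
    return c,Ro.from_euler('xyz',c['orientation']).as_matrix(),np.array(c['xyz'])
def ray(n,uv,st=None):
    c,R,p=cam(n,st)
    q=cv2.undistortPoints(np.array([[uv]],float),c['mtx'],np.array([c['k1'],0,0,0,0]))[0,0]
    return p,R@np.array([q[0],q[1],1])
def onz(n,uv,z,st=None):
    p,d=ray(n,uv,st); return (p+d*(z-p[2])/d[2])[:2].round(1)
def proj(n,P,st=None):
    c,R,p=cam(n,st);P=np.atleast_2d(P).astype(float)
    rv=cv2.Rodrigues(R.T)[0]
    return cv2.projectPoints(P.reshape(-1,1,3),rv,-R.T@p,c['mtx'],np.array([c['k1'],0,0,0]))[0][:,0].round(1)
def snap(n,f):
    st=manip.observe();im=manip.capture(n);cv2.imwrite(f"pics/{f}.png",im[:,:,::-1]);return st
def tri(a,b):
    (p,d),(q,e)=a,b;d=d/np.linalg.norm(d);e=e/np.linalg.norm(e)
    s=np.linalg.lstsq(np.c_[d,-e],q-p,rcond=None)[0];A=p+s[0]*d;B=q+s[1]*e
    return ((A+B)/2).round(1),np.linalg.norm(A-B).round(1)
E
python3 - <<'E'
from h import *
for uv in[(264,184),(345,180),(337,202)]:print('small',onz('side',uv,8))
for uv in[(122,143),(208,162),(221,138)]:print('big',onz('side',uv,8))
print('scene small',[onz('scene',u,8) for u in[(288,266),(307,284),(358,252)]])
print('scene big',[onz('scene',u,8) for u in[(384,208),(410,228),(465,190)]])
print('long',onz('side',(320,283),121),onz('scene',(211,184),121),'short',onz('side',(315,320),103),onz('scene',(196,177),103))
print('rack top',[onz('side',u,75) for u in[(312,279),(328,280),(326,345),(299,345)]])
st=manip.observe();st['eef_pos'][2]=404
print('post',onz('side',(327,170),80),'wrist plate',[onz('wrist',u,8,st) for u in[(160,38),(319,124),(357,53)]])
E
```

```text
small [481.3 164.6]
small [693.2 144. ]
small [655.2  74.4]
big [112.8 379.4]
big [343.3 267.6]
big [386.8 355.2]
scene small [array([645.2,  69.6]), array([679.5, 139.3]), array([522.9, 235.9])]
scene big [array([328.4, 262. ]), array([376.6, 354.4]), array([149.1, 485. ])]
long [ 541.5 -214.8] [ 539.7 -216.8] short [ 517.7 -283.9] [ 516.3 -282.9]
rack top [array([ 535.4, -176.3]), array([ 568.3, -184.1]), array([ 532.3, -325.7]), array([ 480.7, -317.3])]
post [634.5 121.8] wrist plate [array([477.9, 155.3]), array([651.4,  64.8]), array([689.8, 139.8])]
```

{"method": "jog_arm", "body": {
  "deltas": [-60, -16, 15, 5, -120, -32, 30, 10, -180, -48, 50, 15, -216, -59, 65, 19, -216, -59, 65, 19, -216, -59, 65, 19, -216, -59, 65, 19],
  "grip": 0.2
}}

```text
time_s: 1.02
eef_pos: [541.6, -215.0, 340.2]
orientation: [3.141, -0.0, 1.241]
wrist_force: [0.2, -0.7, 0.2]
width: 0.602
gripper_force: 0.0
```

```bash
python3 - <<'E'
from h import *
st=snap('wrist','w1');print(st['eef_pos'],st['orientation'],st['dq'].round(3),st['time_s'],st['width'],st['wrist_force'])
print(proj('wrist',[[540.5,-216,121],[517,-283.5,103]],st))
E
```

```text
[ 541.59469605 -215.01510866  340.23372975] [ 3.14076176e+00 -2.32628819e-04  1.24105390e+00] [ 0.005 -0.     0.001 -0.    -0.001  0.001] 1.025 0.6017809908076462 [ 0.18417368 -0.72013954  0.22008032]
[[271.5 235.1]
 [271.2 313.1]]
```

View pics/w1.png

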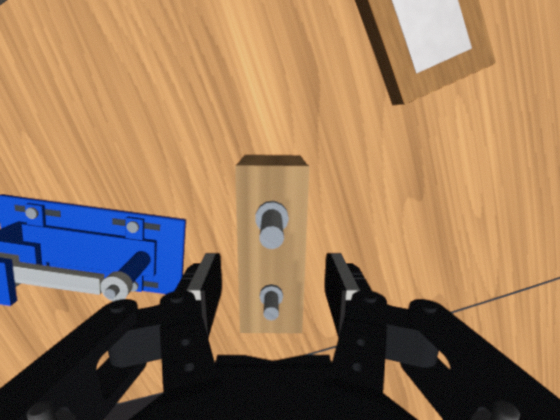

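The long pin's stem top is at (272,236), within 1 px of my prediction. The short pin is at (271,310), so the fingers straddle the rack cleanly. Next I descend and grip.

{"method": "jog_arm", "body": {
  "deltas": [-1.3, -0.7, 25, 0, -1.3, -0.7, 50, 0, -1.3, -0.7, 70, 0, -1.3, -0.7, 79, 0, -1.3, -0.7, 79, 0, -1.3, -0.7, 79, 0]
}}

```text
time_s: 1.82
eef_pos: [540.5, -216.9, 261.7]
orientation: [3.14, 0.0, 1.24]
wrist_force: [-0.2, -0.3, 0.0]
width: 0.6
gripper_force: 0.0
```

{"method": "jog_arm", "body": {
  "deltas": [0, 0, 0, 0, 0, 0, 0, 0, 0, 0, 0, 0, 0, 0, 0, 0, 0, 0, 0, 0, 0, 0, 0, 0, 0, 0, 0, 0, 0, 0, 0, 0],
  "grip": -1,
  "newtons": 70
}}

```text
time_s: 2.82
eef_pos: [540.1, -217.1, 261.5]
orientation: [3.141, 0.0, 1.239]
wrist_force: [-2.1, 0.4, 5.9]
width: 0.169
gripper_force: 68.1
```

{"method": "jog_arm", "body": {
  "deltas": [0, 0, -10, 0, 0, 0, -30, 0, 0, 0, -60, 0, 0, 0, -90, 0, 0, 0, -115, 0, 0, 0, -115, 0, 0, 0, -115, 0, 0, 0, -115, 0]
}}

```text
time_s: 3.82
eef_pos: [539.4, -216.8, 374.2]
orientation: [-3.139, -0.0, 1.239]
wrist_force: [0.1, -0.0, -0.5]
width: 0.166
gripper_force: 68.2
```

```bash
python3 - <<'E'
from h import *
for n in('wrist','side','scene'):
    st=snap(n,n+'2')
print(st['eef_pos'],st['orientation'],st['wrist_force'])
w=cv2.imread('pics/wrist2.png')[:,:]; s=cv2.imread('pics/side2.png')
R=Ro.from_euler('xyz',st['orientation']).as_matrix()
tip=st['eef_pos']+R@[0,0,155+31+58]
print('nose',tip.round(1),proj('wrist',tip,st),proj('side',tip),proj('scene',tip))
c=proj('side',tip)[0].astype(int);s2=cv2.resize(s[c[1]-60:c[1]+45,c[0]-50:c[0]+50],None,fx=4,fy=4,interpolation=cv2.INTER_CUBIC)
cv2.imwrite('pics/v2.png',np.hstack([s2,w[:,100:450]][:1] and [s2,np.ascontiguousarray(w[:420,90:470])]) if s2.shape[0]==420 else w)
E
```

```text
[ 539.57285277 -216.87186488  374.50348969] [-3.13956864e+00 -8.73191096e-05  1.23913515e+00] [ 0.92574388 -0.40512721 -0.75376746]
nose [ 539.1 -216.7  130.5] [[272.9 220.9]] [[319.3 281.5]] [[210.8 181.6]]
```

View pics/v2.png

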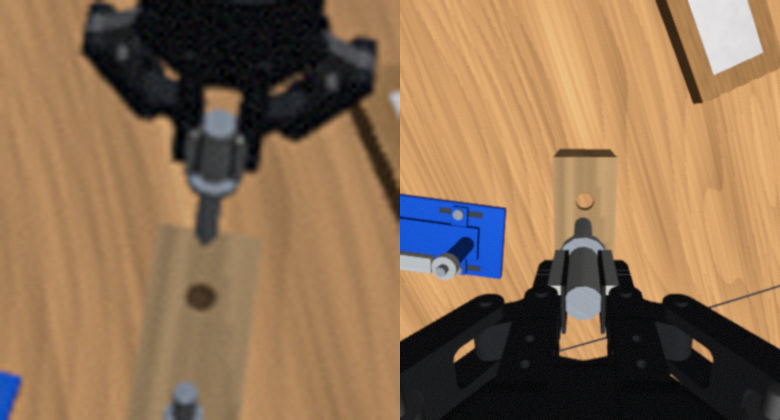

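The pin is held straight. Its nose is at wrist pixel (273,219), about 2 px from prediction, and the rack hole is empty. Next is the fork, with the tool aligned to the plate.

{"method": "jog_arm", "body": {
  "deltas": [25, -11.7, 0, 0, 75, -35, 0, 2, 130, -61, 0, 4, 185, -87, 0, 6, 240, -112, 0, 8, 285, -133, 0, 9, 313, -146, 0, 9, 324, -152, 0, 9, 324, -152, 0, 9, 324, -152, 0, 9, 324, -152, 0, 9]
}}

```text
time_s: 5.35
eef_pos: [501.9, 137.8, 375.7]
orientation: [3.141, 0.0, 1.08]
wrist_force: [0.3, 0.1, -1.0]
width: 0.166
gripper_force: 68.3
```

```bash
python3 - <<'E'
from h import *
st=snap('wrist','w3');snap('side','s3');print(st['eef_pos'],st['orientation'],st['dq'].round(3),st['time_s'])
np.save('st3.npy',st,allow_pickle=True)
E
```

```text
[501.87672747 137.79546374 375.70834566] [3.14146856e+00 1.71878849e-04 1.08041845e+00] [-0.    -0.     0.     0.001  0.003  0.002] 5.35
```

View pics/w3.png

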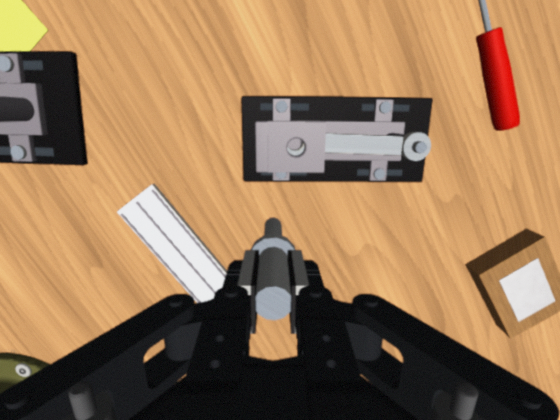

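The cheek hole is at about (296,147) in the wrist view. The plate corners are at (243,97), (431,99), (422,182) and (244,181), so the plate is nearly aligned with the tool.

```bash
python3 - <<'E'
from h import *
st=np.load('st3.npy',allow_pickle=True).item()
q=np.array([onz('wrist',u,8,st) for u in[(243,97),(431,99),(422,182),(244,181)]]);print(q)
print(np.linalg.norm(q-np.roll(q,-1,0),axis=1).round(1),np.degrees(np.arctan2(*(q[1]-q[0])[::-1])),np.degrees(np.arctan2(*(q[2]-q[3])[::-1])))
print(q.mean(0))
im=cv2.imread('pics/w3.png')
g=cv2.cvtColor(im,6)
c=im[125:170,270:325];print(g[136:160:2,282:312:2])
h=onz('wrist',(296,147),93,st);print('hole',h)
e=np.array([onz('wrist',u,93,st) for u in[(256,122),(325,122),(325,173),(256,173)]]);print('cheek',e,np.linalg.norm(e-np.roll(e,-1,0),axis=1).round(1))
cv2.imwrite('pics/v3.png',cv2.resize(im[90:190,235:355],None,fx=6,fy=6,interpolation=cv2.INTER_CUBIC))
E
```

```text
[[518.4 233.4]
 [690.2 141.1]
 [650.2  62.9]
 [476.2 156.6]]
[195.   87.8 197.6  87.6] -28.24703166135357 -28.302719362410997
[583.75 148.5 ]
[[173 176 176 176 173 171 165 161 168 173 174 178 175 174 175]
 [173 176 176 175 161 147 144 144 140 133 155 173 175 176 175]
 [172 177 174 159 144 163 170 169 166 130 100 158 172 176 172]
 [173 171 166 144 165 170 168 172 167 132  81 111 166 173 173]
 [173 171 155 157 167 166 170 168 168 130 108 112 146 174 174]
 [172 168 147 165 165 166 168 168 162 112 152 129 141 171 174]
 [173 171 155 178 157 159 160 155 129 155 185 120 140 169 171]
 [170 168 153 179 181 164 154 157 167 192 181 103 149 174 171]
 [172 172 162 144 182 194 196 194 191 185 123 117 166 172 173]
 [169 170 168 148 131 161 184 181 158 115 106 157 169 170 168]
 [168 168 170 170 148 125 122 109 107 126 160 171 171 170 171]
 [168 168 170 169 171 168 160 157 160 166 168 170 170 168 170]]
hole [541.3 172.3]
cheek [[522.5 204.2]
 [570.2 178.9]
 [552.8 142.5]
 [503.1 169. ]] [54.  40.3 56.3 40.2]
```

View pics/v3.png

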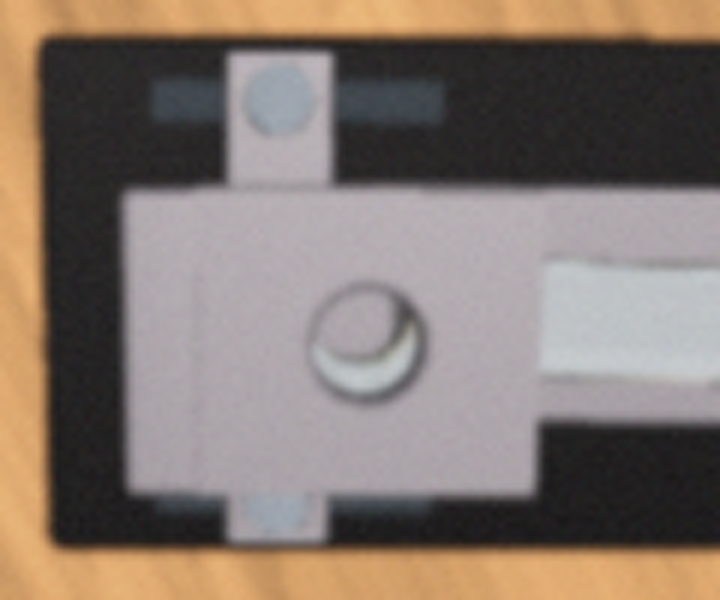

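{"method": "jog_arm", "body": {
  "deltas": [20, 8, 0, 0, 40, 15, 5, 0, 48.7, 18.5, 20, 0, 48.7, 18.5, 30, 0, 48.7, 18.5, 30, 0, 48.7, 18.5, 30, 0, 48.7, 18.5, 30, 0]
}}

```text
time_s: 6.32
eef_pos: [540.8, 173.0, 346.3]
orientation: [3.141, -0.001, 1.082]
wrist_force: [0.7, 0.3, -1.0]
width: 0.164
gripper_force: 68.3
```

```bash
python3 - <<'E'
from h import *
st=manip.observe();print(st['eef_pos'],st['orientation'])
a=[];
for n in('wrist','side','scene'):
    st=snap(n,n+'4');im=cv2.imread(f'pics/{n}4.png')
    R=Ro.from_euler('xyz',st['orientation']).as_matrix()
    tip=st['eef_pos']+R@[0,0,244]
    c=proj(n,tip,st)[0];hc=proj(n,[541.3,172.3,93],st)[0]
    print(n,c,hc);c=c.astype(int);k=32
    a.append(cv2.resize(im[c[1]-k:c[1]+k,c[0]-k:c[0]+k],(260,260),interpolation=cv2.INTER_CUBIC))
cv2.imwrite('pics/v4.png',np.hstack(a))
E
```

```text
[540.84058829 172.98753135 346.27825079] [ 3.14096112e+00 -5.84328808e-04  1.08191607e+00]
wrist [272.8 220.9] [273.5 217.6]
side [286.5 153.4] [286.6 156.3]
scene [338.2 229.1] [337.6 231.2]
```

View pics/v4.png

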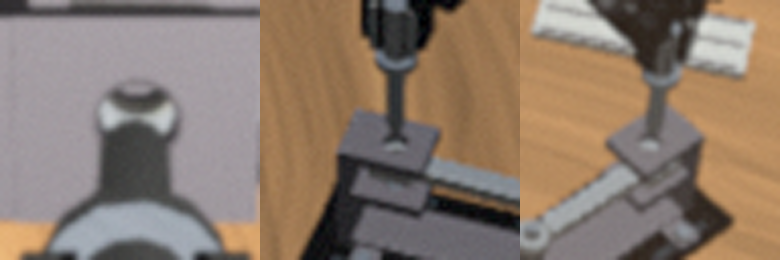

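The nose is above the hole in all three views and centred to about 0.5 px in the wrist view. I go down gently into the upper cheek.

{"method": "jog_arm", "body": {
  "deltas": [0, 0, 3, 0, 0, 0, 6, 0, 0, 0, 8, 0, 0, 0, 10, 0, 0, 0, 12, 0, 0, 0, 14, 0, 0, 0, 14, 0]
}}

```text
time_s: 7.35
eef_pos: [540.8, 173.1, 331.5]
orientation: [-3.141, 0.0, 1.082]
wrist_force: [-0.0, -0.6, -1.2]
width: 0.166
gripper_force: 68.3
```

{"method": "jog_arm", "body": {
  "deltas": [0, 0, 2, 0, 0, 0, 4, 0, 0, 0, 6, 0, 0, 0, 8, 0, 0, 0, 10, 0, 0, 0, 10, 0]
}}

```text
time_s: 8.1
eef_pos: [540.8, 173.1, 321.5]
orientation: [-3.141, 0.0, 1.082]
wrist_force: [-0.6, 0.0, -1.3]
width: 0.164
gripper_force: 68.3
```

{"method": "jog_arm", "body": {
  "deltas": [0, 0, 1, 0, 0, 0, 2, 0, 0, 0, 3, 0, 0, 0, 4, 0, 0, 0, 5, 0, 0, 0, 5, 0]
}}

```text
time_s: 8.85
eef_pos: [540.9, 173.2, 316.7]
orientation: [3.142, -0.0, 1.082]
wrist_force: [-0.5, -0.3, -0.7]
width: 0.163
gripper_force: 68.3
```

{"method": "jog_arm", "body": {
  "deltas": [0, 0, 1, 0, 0, 0, 2, 0, 0, 0, 3, 0, 0, 0, 4, 0, 0, 0, 5, 0, 0, 0, 5, 0]
}}

```text
time_s: 9.6
eef_pos: [541.2, 173.3, 312.0]
orientation: [3.141, -0.001, 1.082]
wrist_force: [2.2, 1.6, 1.6]
width: 0.163
gripper_force: 68.3
```

{"method": "jog_arm", "body": {
  "deltas": [0, 0, 1, 0, 0, 0, 2, 0, 0, 0, 3, 0, 0, 0, 4, 0, 0, 0, 4, 0]
}}

```text
time_s: 10.22
eef_pos: [541.0, 173.3, 307.8]
orientation: [3.141, -0.001, 1.082]
wrist_force: [3.3, 3.4, 4.7]
width: 0.164
gripper_force: 68.6
```

{"method": "jog_arm", "body": {
  "deltas": [0, 0, 1, 0, 0, 0, 2, 0, 0, 0, 3, 0, 0, 0, 4, 0, 0, 0, 5, 0, 0, 0, 6, 0, 0, 0, 6, 0]
}}

```text
time_s: 11.1
eef_pos: [541.0, 173.3, 301.7]
orientation: [-3.142, -0.001, 1.082]
wrist_force: [2.7, 3.5, 3.7]
width: 0.163
gripper_force: 68.6
```

{"method": "jog_arm", "body": {
  "deltas": [0, 0, 1.5, 0, 0, 0, 3, 0, 0, 0, 4.5, 0, 0, 0, 6, 0, 0, 0, 7.5, 0, 0, 0, 9, 0, 0, 0, 9, 0]
}}

```text
time_s: 11.98
eef_pos: [541.0, 173.4, 292.9]
orientation: [3.142, -0.001, 1.082]
wrist_force: [3.0, 3.9, 5.3]
width: 0.165
gripper_force: 68.7
```

Drag is steady at about 5 N, with about 14 mm to go.

{"method": "jog_arm", "body": {
  "deltas": [0, 0, 1.5, 0, 0, 0, 3, 0, 0, 0, 4.5, 0, 0, 0, 6, 0, 0, 0, 7.5, 0, 0, 0, 9, 0, 0, 0, 10, 0, 0, 0, 10, 0]
}}

```text
time_s: 12.98
eef_pos: [541.0, 173.4, 282.9]
orientation: [3.142, -0.001, 1.082]
wrist_force: [2.3, 4.4, 5.0]
width: 0.162
gripper_force: 68.7
```

Flange contact should come near TCP z = 279, so I use small steps.

{"method": "jog_arm", "body": {
  "deltas": [0, 0, 0.7, 0, 0, 0, 1.4, 0, 0, 0, 2, 0, 0, 0, 2.5, 0, 0, 0, 2.5, 0]
}}

```text
time_s: 13.6
eef_pos: [541.0, 173.4, 280.4]
orientation: [3.142, -0.001, 1.082]
wrist_force: [2.9, 4.5, 5.9]
width: 0.169
gripper_force: 68.7
```

{"method": "jog_arm", "body": {
  "deltas": [0, 0, 0.4, 0, 0, 0, 0.8, 0, 0, 0, 1, 0, 0, 0, 1, 0]
}}

```text
time_s: 14.1
eef_pos: [541.0, 173.5, 279.5]
orientation: [3.142, -0.001, 1.082]
wrist_force: [3.2, 5.4, 5.4]
width: 0.164
gripper_force: 68.7
```

{"method": "jog_arm", "body": {
  "deltas": [0, 0, 0.4, 0, 0, 0, 0.8, 0, 0, 0, 1, 0, 0, 0, 1, 0]
}}

```text
time_s: 14.6
eef_pos: [541.2, 173.5, 279.4]
orientation: [3.141, -0.002, 1.082]
wrist_force: [0.8, 4.0, 12.9]
width: 0.163
gripper_force: 69.2
```

{"method": "jog_arm", "body": {
  "deltas": [0, 0, 0.4, 0, 0, 0, 0.7, 0, 0, 0, 0.7, 0]
}}

```text
time_s: 14.98
eef_pos: [541.4, 173.4, 279.4]
orientation: [3.14, -0.002, 1.082]
wrist_force: [0.7, 2.3, 16.3]
width: 0.164
gripper_force: 69.8
```

It is hard home: z stays put while the force climbs to 16 N. I ease off, open, and check before retreating.

{"method": "jog_arm", "body": {
  "deltas": [0, 0, -0.8, 0, 0, 0, -0.8, 0]
}}

```text
time_s: 15.22
eef_pos: [541.4, 173.3, 279.4]
orientation: [3.14, -0.001, 1.082]
wrist_force: [2.2, 2.7, 10.8]
width: 0.165
gripper_force: 69.4
```

{"method": "jog_arm", "body": {
  "deltas": [0, 0, 0, 0, 0, 0, 0, 0, 0, 0, 0, 0, 0, 0, 0, 0, 0, 0, 0, 0, 0, 0, 0, 0],
  "grip": 0.1
}}

```text
time_s: 15.98
eef_pos: [540.9, 173.1, 278.3]
orientation: [3.142, 0.0, 1.082]
wrist_force: [-0.0, -0.2, 0.1]
width: 0.549
gripper_force: 0.0
```

{"method": "jog_arm", "body": {
  "deltas": [0, 0, -10, 0, 0, 0, -30, 0, 0, 0, -60, 0, 0, 0, -80, 0, -30, 0, -90, 0, -50, 0, -90, 0, -50, 0, -90, 0, -50, 0, -90, 0, -50, 0, -90, 0]
}}

```text
time_s: 17.1
eef_pos: [517.6, 129.4, 367.9]
orientation: [-3.141, 0.0, 1.083]
wrist_force: [-1.0, -0.0, 0.1]
width: 0.548
gripper_force: 0.0
```

```bash
python3 - <<'E'
from h import *
st=manip.observe();print(st['eef_pos'],st['width'],st['wrist_force'],st['time_s'])
a=[]
for n in('wrist','side','scene'):
    st=snap(n,n+'5');im=cv2.imread(f'pics/{n}5.png')
    top=proj(n,[541.2,172.8,139],st)[0];print(n,top,proj(n,[541.2,172.8,99],st)[0]);c=top.astype(int);k=36
    c=np.maximum(c,k);a.append(cv2.resize(im[c[1]-k:c[1]+k,c[0]-k:c[0]+k],(260,260),interpolation=cv2.INTER_CUBIC))
cv2.imwrite('pics/v5.png',np.hstack(a))
E
```

```text
[517.58171113 129.37477877 367.91854031] 0.5484552748997414 [-1.04852008 -0.03169292  0.14842021] 17.1
wrist [273.7 154.2] [273.6 148.1]
side [286.7 142.8] [286.5 154.4]
scene [339.3 220.4] [337.9 229.8]
```

View pics/v5.png

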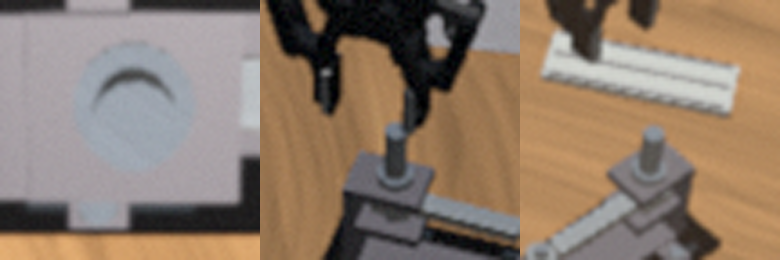

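The flange lies flat on the upper cheek, the pin stands upright, and the gripper is clear. I hand in.

```bash
python3 -c "
from station import manip
print(manip.hand_in())"
```

```text
the job is handed in; nothing more can be done
None
```

The long pin is through both cheeks and the link's eye with its flange seated on the upper cheek, pressed home with at most about 16 N at the wrist, then released and handed in at about 17 s; the hand-in returned no verdict.

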